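Find the hidden release in the test fixture's lip

ROBOT

A 6-joint arm with a two-finger parallel gripper is mounted at the origin on the work surface. World frame = base frame: x ahead of the robot, y to its left, z up, the work surface at z = 0. Lengths are in m, angles in degrees, forces in N, time in s.
With the tool pointing down it reaches from about 0.25 to 0.775 m from the base axis. Payload 4 kg.
Tool frame: the origin (TCP) lies midway between the tips of the shut fingers; the grasp point (between the pads) lies r.grip_point_offset behind it (r.grip_point_offset is the distance from the TCP to the grasp point, in m); z points along the fingers, y is the direction in which the jaws open and shut (so a half turn about z gives the same grasp; the last joint's range is limited). The gripper opens to 94 mm and grips with 3 to 60 N. Pads are 16 mm wide; open, the fingers measure 119 mm over their backs; the gripper's body (75 mm by 177 mm) begins 78 mm behind the grasp point.
Start: joints at [-5.907, 4.996, 78.535, -0, 96.463, -5.907], TCP at [0.55, -0, 0.179] pointing down, gripper open.
Joint ranges: [-177.83, 177.83], [-43.37, 116.18], [15.69, 146.23], [-61.86, 241.86], [9.47, 152.12], [-147.06, 147.06]. Speed limits (degrees/s): [159.86, 159.86, 180, 180, 180, 180].

INTERFACE

Orientations are given as [roll, pitch, yaw] about the fixed x, y, z axes, in that order (R = Rz(yaw) Ry(pitch) Rx(roll)).
In Python, from cell import status, cams, r gives the robot as it stands.
- The arm moves only by the tool move_arm, never from a script. Its arguments are lists of equal length, an entry for each row: "grip": the closure, from -1 (fully open) to 1 (shut), so that 0 is half open; "linear": the shift along the tool's x, y, z in m, a list of three; "spin": the turn about the tool's z in rad. In form: {"grip": [grip, ...], "linear": [[dx, dy, dz], ...], "spin": [spin, ...]}. A call has 1 to 5 rows; each row is the pose to reach, as a shift and turn from the pose commanded when the call began, along the tool's axes at that moment; what a row does not reach only later rows make up. A row lasts 1/10 s, in which the tool goes at most 50 mm and 8.59 degrees, less where a joint would pass 70% of its speed; a pose out of reach is approached as far as the arm can. A call with a gripper value outside its range is refused whole. The fingers move at their own pace and stop on an object; the grip force is fixed at half the most. Time passes only in rows, so rows that repeat a pose let the fingers close. It gives the time, the measured TCP pose, the force and the opening at its end, in the units of the state.
- status.get_obs(): the state, without advancing time (a new reading comes with each control period).
- cams.grab_frame(name): name is "scene" or "side" or "wrist"; returns a dict with "frame" (400x640x3 uint8, red, green, blue), "fovy" (degrees; the focal length in pixels is half the picture's height over the tangent of half this angle, whatever the lens; pixels are square), "cx", "cy" (the principal point, pixels), "extrinsics" (4x4, takes a point from world to camera coordinates); the wrist camera has in their place "T_tool_cam" (4x4, takes a point from camera to tool coordinates, whose origin is the TCP and whose axes are the flange's). Camera axes: x right, y up, looking along -z (the intrinsics and any distortion apply to the point x, -y, -z); pixel columns grow to the right and rows downward; lengths in m; the calibration is good to about 2 mm. A picture is of the moment at which its call begins: read the wrist's pose just before it. There is no depth.
- r.close_job(): hands the job in, once; it reports no verdict.
Trained networks look in the newest picture that a camera, given by its name, has taken for a name from the list of things; names that differ only in an ending like _2 or _b are one class to them, and where a whole thing is asked for, a point or a joint stands for the part that bears it (a point fixed in the world has none). Each returns a list of dicts, best first, with "score" (0 to 1); they miss things now and then, are a little off and sometimes report something else, mostly with a low value. They report only what shows in the picture. A call takes as long as a camera call.
- cams.look_for(camera, label): "bbox" ([left, top, right, bottom] in pixels, round what is visible of it).
The state is a dict: "clock": time; "joints": joint angles; "dq": joint speeds; "joint_torque": joint torques, N m; "tool_pos": TCP position; "tool_rot": TCP orientation; "contact_force": force on the tool from outside, world axes, zero at the start; "torque": the same for the moment, N m; "grip_width": finger opening in m.
Only numpy, scipy, OpenCV 4.12 (cv2) and the standard library are available. Lean on these libraries where they do the work, as an engineer would, in place of code of your own. Each camera call takes 0.05 s, during which the arm holds its last target. There are 200 camera calls.

TASK

The clear lid of the board test fixture is released by a key hidden in a notch somewhere along the raised lip on the fixture's front edge. With a fingertip touch the top of the end block at either end of the lip, run the fingertip inwards along the top of the lip until you find the notch, and press the key inside it fully down, so that the lid rises and stays up; then back away. Grip nothing, do not touch the lid, and leave the other things where they are.

Things in the scene. Friction and masses are not known exactly. Their poses are not given: they have to be found in the camera images.
- fixture: grey board test fixture, fixed to the table: a case 220 mm deep (x), 410 mm wide (y), its flat deck 60 mm above the table. Origin: centre of its underside; its x points away from the robot side to the hinge side, y to the left along its front edge, z up
- front_lip: middle 200 mm of the raised grey lip along the front edge: 32 mm deep (x), 18 mm high, flat top 78 mm above the table. Origin: at deck height under its middle, 94 mm in front of the fixture's origin; axes as the fixture's. Somewhere in it, its middle at most 51 mm left or right of the origin, is one notch 44 mm long (y), through the lip's whole depth, open to front, back and above
- left_end: left end block of the lip, 105 mm long (y), fixed; top flush with the lip (78 mm above the table), standing 6 mm proud of the lip's front face. Origin at deck height at its middle, 152.5 mm left of the middle of the front lip; it begins 100 mm left of that middle
- right_end: right end block of the lip, the mirror image of the left one
- key (a joint): release key, of the same grey plastic, seen and reached only in the notch, where it fills the floor from wall to wall; its flat top lies 6 mm below the lip's top. Value: how far it is pressed down, 0 to 0.009 m (fully down, its top is 15 mm below the lip's top, 3 mm above the deck). It resists with 7 to 10 N all the way, and stays where it is left
- lid (a joint): clear lid behind the lip, 136 mm deep (x) and 215 mm wide (y), its top 78 mm above the table when shut, hinged at its back edge: opening angle, 0 shut. It is linked to the key and rises as the key goes down, to 0.22 rad with the key fully down (front edge then about 30 mm higher), and stays up
- flux_jar: small white screw-top jar, 42 mm across, 34 mm high, standing on the fixture's deck left of the lid (origin: underside). Not part of the job
- solder_spool: aluminium spool, 48 mm across, 30 mm high, standing on the fixture's deck right of the lid (origin: underside). Not part of the job
- screwdriver: black-handled screwdriver, 170 mm long, lying on the table between robot and fixture (origin: underside). Not part of the job
- spare_board: loose green circuit board, 60 x 90 mm, 12 mm high, lying on the table (origin: underside). Not part of the job
- spirit_bottle: white bottle, 56 mm across, 140 mm high, standing on the table at the left (origin: underside). Not part of the job
- multimeter: black hand-held meter, 150 x 78 x 40 mm, lying on the table at the right (origin: underside). Not part of the job
- tweezers: steel tweezers, 120 mm long, 6 mm high, lying on the table between robot and fixture (origin: underside). Not part of the job

How it is judged (in metres and radians):
On the way, in this order (a step that is already met when the one before it is completed fails the run):
1. a fingertip touches an end block of the lip ((contact force between the fingers and left_end above 0.3 N or contact force between the fingers and right_end above 0.3 N) and value of joint key below 0.002 m), for 0.05 s.
2. the fingertip is on the lip between the end blocks, clear of them, with the key not yet pressed (contact force between the fingers and front_lip above 0.2 N and not (contact force between the fingers and left_end above 0.05 N) and not (contact force between the fingers and right_end above 0.05 N) and value of joint key below 0.002 m), for 0.03 s.
3. the key is pressed fully down by the fingers and the lid has risen (value of joint key above 0.0078 m and value of joint lid above 0.18 rad and contact force between the fingers and front_lip above 0.5 N), for 0.05 s.
At the end, for the whole second after the job is handed in: the release key stays at least 7.5 of its 9 mm down and the lid stays open by at least 0.175 rad, at rest (value of joint key above 0.0075 m and value of joint lid above 0.175 rad and velocity of joint lid between -0.05 and 0.05 rad/s); the robot touches nothing.
It fails at once if the lid is touched or pried with more than 2 N (contact force between any of the fingers, the arm and lid above 2 N).
It fails at once if a bystander (jar, spool, screwdriver, board, bottle, meter or tweezers) is moved or lifted by more than 20 mm (distance of any of flux_jar, solder_spool, screwdriver, spare_board, spirit_bottle, multimeter, tweezers from where it was at the start of the episode above 0.02 m).
It also fails if it takes over 61 s, if anything falls off the work surface, if the arm or the gripper's body presses on something with over 40 N, if the wrist force passes 120 N, or if a joint passes its speed limit or range.

## Working session

There is one attempt and no reset: what is moved stays moved. The work goes in short steps, Python scripts to look and compute and a tool call to move; the robot and the scene stay as the last step left them, time stands still between calls to the robot, and variables do not carry over. Pictures are saved under pics/ and viewed, about 8 in all and at most 12, crops included, and the job is handed in when it is done.

Besides the shell and the picture viewer there is one more tool, called in YAML: its name, and indented under it one key for each argument. move_arm: Moves the arm, as the interface text tells. Its arguments: {"type":"object","properties":{"grip":{"type":"array","items":{"type":"number"}},"linear":{"type":"array","items":{"type":"array","items":{"type":"number"}}},"spin":{"type":"array","items":{"type":"number"}}},"required":["grip","linear","spin"]}

```bash
mkdir -p pics; cat > h.py <<'E'
from cell import status, cams, r
import numpy as np, cv2
def ray(f,u,v):
    F=200/np.tan(np.radians(f["fovy"]/2))
    E=np.array(f["extrinsics"]); d=np.array([(u-f["cx"])/F,-(v-f["cy"])/F,-1])
    R=E[:3,:3]; return -R.T@E[:3,3], R.T@d
def at(f,u,v,z):
    c,d=ray(f,u,v); return c+d*(z-c[2])/d[2]
def proj(f,p):
    F=200/np.tan(np.radians(f["fovy"]/2))
    q=np.array(f["extrinsics"])@np.append(p,1); return f["cx"]-F*q[0]/q[2], f["cy"]+F*q[1]/q[2]
def save(f,n): cv2.imwrite("pics/"+n,cv2.cvtColor(f["frame"],cv2.COLOR_RGB2BGR))
E
python3 - <<'E'
from h import *
print(status.get_obs())
for c in["scene","side"]:
    f=cams.grab_frame(c); save(f,c+"0.png"); print({k:v for k,v in f.items() if k!="frame"})
    for l in["fixture","front_lip","left_end","right_end","lid","key","flux_jar","solder_spool"]:
        print(c,l,[(np.round(d["bbox"]).tolist(),round(d["score"],2)) for d in cams.look_for(c,l)[:2]])
E
```

```text
{'clock': 0.0, 'joints': array([-5.90830172e+00,  5.03786851e+00,  7.86213023e+01,  2.10197494e-03,
        9.64628886e+01, -5.90654848e+00]), 'dq': array([-0.10578352, -0.01713994, -0.07082203,  0.04895146,  0.02832115,
       -0.03424043]), 'joint_torque': array([ 1.28542815e-03, -3.40182602e+01, -3.02423716e+01,  7.18220207e-02,
        3.29729996e-02, -1.13141955e-04]), 'tool_pos': array([5.49414435e-01, 5.91639481e-05, 1.78146548e-01]), 'tool_rot': array([-1.79878804e+02, -1.46386848e-02,  8.99984657e+01]), 'contact_force': array([-0.26118378,  0.08482304,  0.16249888]), 'torque': array([-0.02522697,  0.0012994 , -0.05161838]), 'grip_width': 0.09399560821176296}
{'fovy': 50.682206573910946, 'cx': 318.56519364228194, 'cy': 202.69245195870437, 'extrinsics': array([[-0.37300214,  0.92780057,  0.00745055,  0.21674324],
       [-0.73079729, -0.2987299 ,  0.61375546,  0.38833876],
       [ 0.57166837,  0.22348726,  0.78946103, -1.44191131],
       [ 0.        ,  0.        ,  0.        ,  1.        ]])}
scene fixture [([190.0, 160.0, 381.0, 297.0], 0.78)]
scene front_lip [([264.0, 174.
[... 549 characters left out ...]
427747, -0.43504041],
       [ 0.48805134,  0.61024676,  0.62402307, -0.30541167],
       [-0.38547212, -0.49074875,  0.78139421, -0.79675094],
       [ 0.        ,  0.        ,  0.        ,  1.        ]])}
side fixture [([287.0, 130.0, 458.0, 279.0], 0.78)]
side front_lip [([313.0, 176.0, 373.0, 236.0], 0.78)]
side left_end [([290.0, 154.0, 323.0, 188.0], 0.92)]
side right_end [([361.0, 229.0, 410.0, 269.0], 0.8), ([247.0, 212.0, 290.0, 255.0], 0.28)]
side lid [([331.0, 146.0, 427.0, 220.0], 0.73)]
side key [([337.0, 202.0, 356.0, 218.0], 0.48)]
side flux_jar [([333.0, 139.0, 348.0, 156.0], 0.66)]
side solder_spool [([402.0, 218.0, 426.0, 240.0], 0.62), ([287.0, 129.0, 460.0, 279.0], 0.55)]
```

```bash
ls pics
```

```text
scene0.png
side0.png
```

View pics/scene0.png

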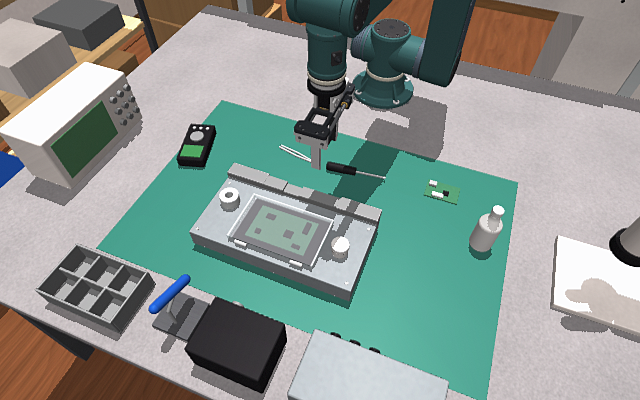

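View pics/side0.png

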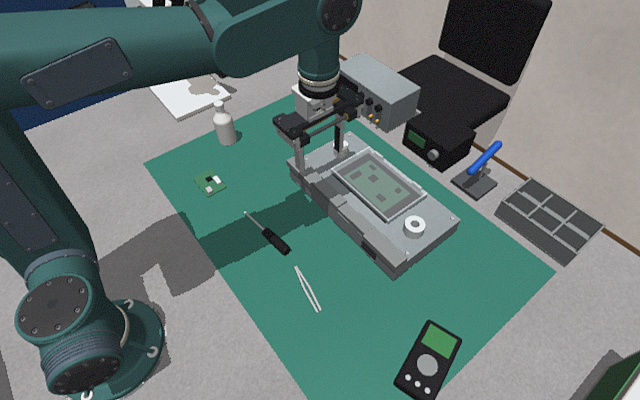

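The scene picture shows the fixture at about (190–381, 160–297) with the lip along (228,168)–(381,215). In the side picture its front edge runs from about (290,160) to (395,275). I'll enlarge both.

```bash
python3 - <<'E'
import cv2,numpy as np
a=cv2.imread("pics/scene0.png")[155:255,220:390]; b=cv2.imread("pics/side0.png")[145:285,280:470]
a=cv2.resize(a,None,fx=4.6,fy=4.6,interpolation=2)[:, :782]; 
cv2.imwrite("pics/c1.png",a); cv2.imwrite("pics/c2.png",cv2.resize(b,None,fx=4,fy=4,interpolation=2))
E
```

```text
(no output)
```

View pics/c1.png

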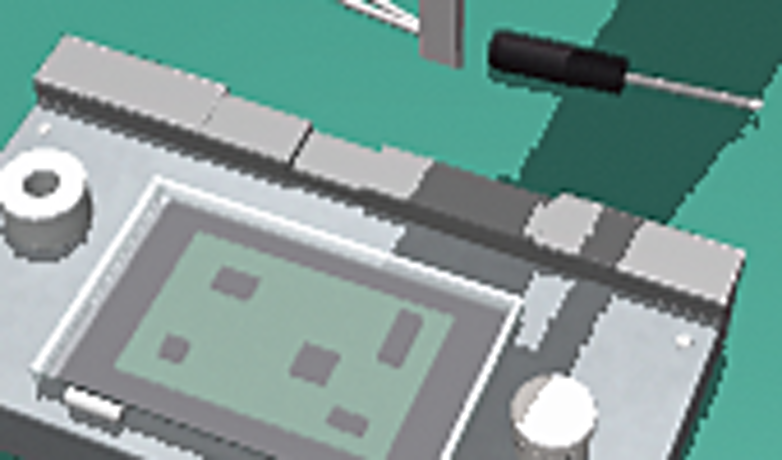

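View pics/c2.png

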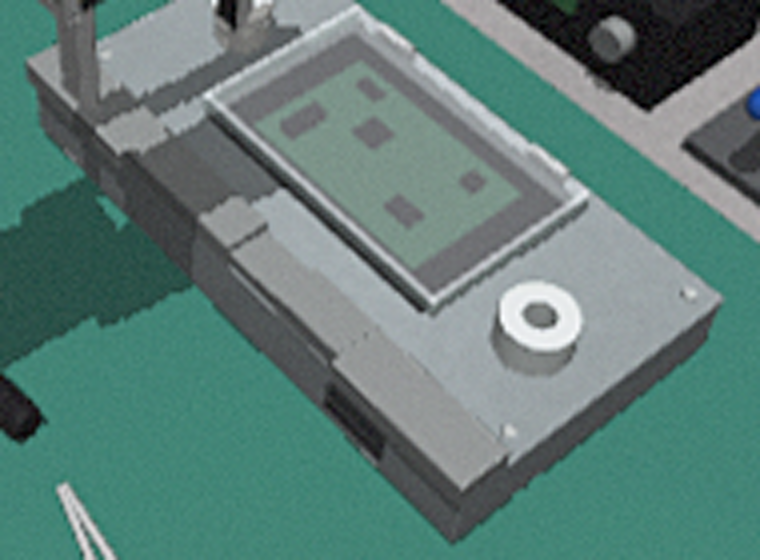

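The crops show the lip corners, and a dark step at scene crop (312,125)–(290,165). That is the notch's right wall, and the notch runs to about (383,148). The side crop has a matching step at (265,225)–(232,265). Now I'll fit the fixture pose to the corners.

```bash
python3 - <<'E'
from h import *
from scipy.optimize import least_squares
fs,fd=cams.grab_frame("scene"),cams.grab_frame("side")
S=lambda x,y:(220+x/4.6,155+y/4.6); D=lambda x,y:(280+x/4,145+y/4)
# lip-frame points x,y (z .078): front proud x=-.022, lip back .016
obs=[(fs,S(68,37),(-.022,-.205)),(fs,S(38,82),(.016,-.205)),(fs,S(745,255),(-.022,.205)),(fs,S(722,303),(.016,.205)),(fs,S(208,125),(.016,-.1)),
(fd,D(462,487),(-.022,-.205)),(fd,D(503,455),(.016,-.205)),(fd,D(28,65),(-.022,.205)),(fd,D(368,340),(.016,-.1))]
def W(p,q,z=.078):
    c,s=np.cos(p[2]),np.sin(p[2]); return np.array([p[0]+c*q[0]-s*q[1],p[1]+s*q[0]+c*q[1],z])
res=lambda p:np.concatenate([np.array(proj(f,W(p,q)))-uv for f,uv,q in obs])
o=least_squares(res,[.55,0,0],loss="soft_l1"); p=o.x
print("lip x,y,yaw deg",p[:2],np.degrees(p[2])); print(np.round(res(p).reshape(-1,2),1))
for n,f,uv in[("s wall f",fs,S(312,125)),("s wall b",fs,S(290,165)),("s far",fs,S(383,148)),("d wall",fd,D(265,225)),("d wallf",fd,D(232,265)),("s keybox",fs,(293.5,192.5)),("d keybox",fd,(346.5,210))]:
    w=at(f,*uv,.078)-[p[0],p[1],0]; c,s=np.cos(p[2]),np.sin(p[2]); print(n,np.round([c*w[0]+s*w[1],-s*w[0]+c*w[1]],4))
f=cams.grab_frame("wrist"); save(f,"w0.png")
print(np.array(f["T_tool_cam"]).round(3), f["fovy"])
E
```

```text
lip x,y,yaw deg [ 0.57521328 -0.04897621] -0.862649164251652
[[-0.2 -1.7]
 [-1.  -1.7]
 [ 0.3 -0.7]
 [ 0.5  0.6]
 [-2.   1. ]
 [-2.1  1.1]
 [ 0.3 -0.4]
 [-1.7 -1.7]
 [ 1.4 -3.1]]
s wall f [-0.0116 -0.0438]
s wall b [ 0.0192 -0.0425]
s far [-0.0118 -0.0007]
d wall [ 0.0151 -0.0034]
d wallf [-0.02   -0.0148]
s keybox [ 0.0137 -0.0161]
d keybox [-0.0015 -0.0243]
[[-0.002  0.959  0.283  0.083]
 [ 1.     0.002 -0.    -0.001]
 [-0.001  0.283 -0.959 -0.205]
 [ 0.     0.     0.     1.   ]] 65.21600687056835
```

View pics/w0.png

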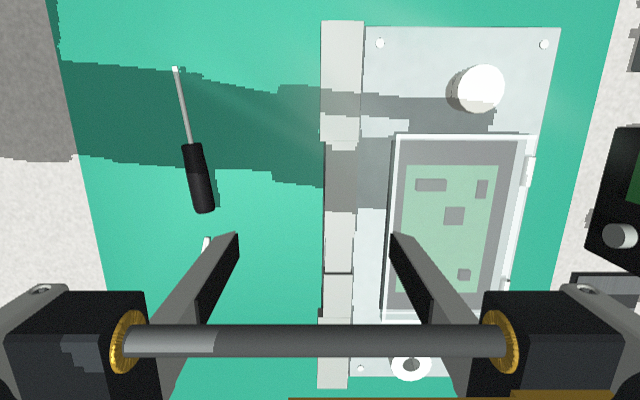

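The fixture fit gives the lip's middle at (0.575, -0.049) with a yaw of about -0.9°. Both side measurements are consistent with a 44 mm notch from lip y ≈ -44 to 0 mm, which puts its middle at world y ≈ -0.071. The wrist picture agrees: the lip is at columns 322–362 with a step at row 272. The tool axes are x = world +y, y = world +x and z = down. I'll shut the gripper and go above the right end block.

move_arm:
  grip: [1,1,1,1,1]
  linear:
    - [-0.04,0.005,0]
    - [-0.08,0.01,0]
    - [-0.12,0.015,0]
    - [-0.174,0.02,0]
    - [-0.174,0.02,0.03]
  spin: [0,0,0,0,0]

```text
clock: 1.55
tool_pos: [0.5726, -0.1807, 0.1535]
tool_rot: [179.5, 0.4, 89.7]
contact_force: [1.2, 0.8, 0.7]
grip_width: 0.0578
```

move_arm:
  grip: [1,1,1,1,1]
  linear:
    - [0,0,0.02]
    - [0,0,0.04]
    - [0,0,0.055]
    - [0,0,0.055]
    - [0,0,0.055]
  spin: [0,0,0,0,0]

```text
clock: 2.05
tool_pos: [0.5702, -0.1739, 0.0947]
tool_rot: [180.0, 0.0, 90.0]
contact_force: [0.6, -0.4, 0.9]
grip_width: 0.0175
```

```bash
python3 - <<'E'
from h import *
o=status.get_obs(); print(o["tool_pos"],o["contact_force"],o["tool_rot"],o["grip_width"])
f=cams.grab_frame("wrist"); save(f,"w1.png")
E
```

```text
[ 0.57023122 -0.17389029  0.09466566] [ 0.64557129 -0.36357824  0.91598151] [1.79979062e+02 4.67017022e-03 9.00177432e+01] 0.0175181696482577
```

View pics/w1.png

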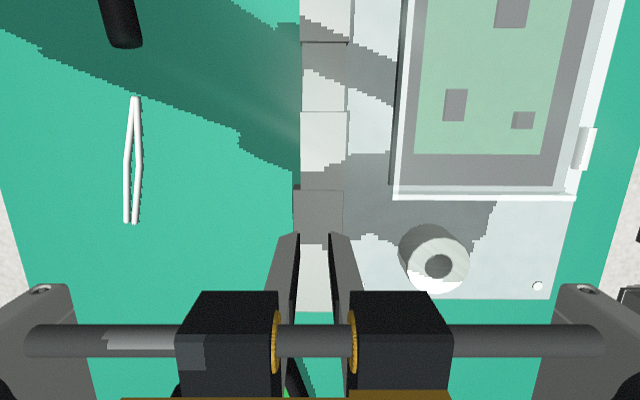

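The wrist view shows the end block's inner edge at row 190, and the notch between rows 112 and 42 (columns 301–348). This agrees with the fit, and the fingers are centred over the lip. Next I'll finish shutting the gripper and lower gently.

move_arm:
  grip: [1,1,1,1,1]
  linear:
    - [0,0,0.003]
    - [0,0,0.006]
    - [0,0,0.009]
    - [0,0,0.011]
    - [0,0,0.012]
  spin: [0,0,0,0,0]

```text
clock: 2.6
tool_pos: [0.5698, -0.1739, 0.082]
tool_rot: [-180.0, -0.0, 90.0]
contact_force: [0.1, 0.1, -0.1]
grip_width: 0.0005
```

move_arm:
  grip: [1,1,1,1,1]
  linear:
    - [0,0,0.001]
    - [0,0,0.002]
    - [0,0,0.003]
    - [0,0,0.0035]
    - [0,0,0.004]
  spin: [0,0,0,0,0]

```text
clock: 3.1
tool_pos: [0.57, -0.174, 0.0783]
tool_rot: [180.0, 0.0, 90.0]
contact_force: [0.3, -0.0, -0.5]
grip_width: 0.0003
```

move_arm:
  grip: [1,1,1,1,1]
  linear:
    - [0,0,0.0005]
    - [0,0,0.001]
    - [0,0,0.001]
    - [0,0,0.001]
    - [0,0,0.001]
  spin: [0,0,0,0,0]

```text
clock: 3.6
tool_pos: [0.5701, -0.174, 0.0774]
tool_rot: [180.0, 0.0, 90.0]
contact_force: [0.6, -0.9, -0.5]
grip_width: 0.0005
```

move_arm:
  grip: [1,1,1,1,1]
  linear:
    - [0,0,0.0005]
    - [0,0,0.001]
    - [0,0,0.001]
    - [0,0,0.001]
    - [0,0,0.001]
  spin: [0,0,0,0,0]

```text
clock: 4.1
tool_pos: [0.57, -0.174, 0.0763]
tool_rot: [180.0, 0.0, 90.0]
contact_force: [0.0, -0.4, -0.6]
grip_width: 0.0002
```

move_arm:
  grip: [1,1,1,1,1]
  linear:
    - [0,0,0.0005]
    - [0,0,0.001]
    - [0,0,0.001]
    - [0,0,0.001]
    - [0,0,0.001]
  spin: [0,0,0,0,0]

```text
clock: 4.6
tool_pos: [0.57, -0.174, 0.0753]
tool_rot: [180.0, 0.0, 90.0]
contact_force: [0.2, -0.2, 0.4]
grip_width: -0.0
```

No contact yet at 75.3 mm, so I'll check the picture before going lower.

```bash
python3 - <<'E'
from h import *
out=[]
for c,(a,b,d,e) in {"scene":(120,220,190,310),"side":(190,290,340,460)}.items():
    f=cams.grab_frame(c); out.append(cv2.resize(f["frame"][a:b,d:e],None,fx=5,fy=5,interpolation=2)[:500,:600][:, ::1])
    print(c,proj(f,[.57,-.174,.0753]))
im=np.hstack([cv2.resize(i,(400,333)) for i in out]); cv2.imwrite("pics/c3.png",im[:,:,::-1])
E
```

```text
scene (np.float64(258.1398043677485), np.float64(175.7152972734822))
side (np.float64(374.4294157150163), np.float64(239.1286156619584))
```

View pics/c3.png

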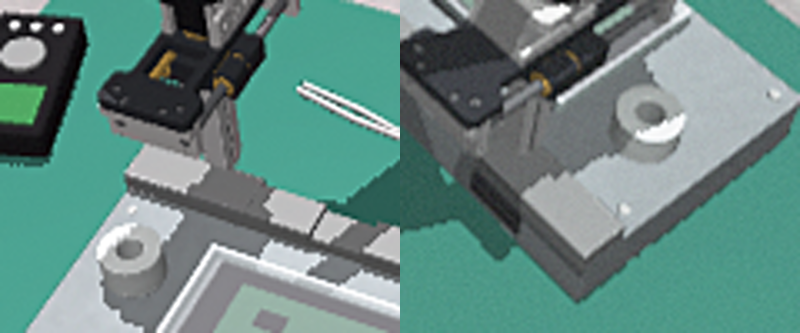

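The fingers look to be over the end block, with the tips near its front edge. I'll keep lowering in small steps.

move_arm:
  grip: [1,1,1,1,1]
  linear:
    - [0,0,0.0005]
    - [0,0,0.001]
    - [0,0,0.0015]
    - [0,0,0.0015]
    - [0,0,0.0015]
  spin: [0,0,0,0,0]

```text
clock: 5.2
tool_pos: [0.57, -0.174, 0.0738]
tool_rot: [180.0, -0.0, 90.0]
contact_force: [0.6, 0.5, -0.2]
grip_width: 0.0002
```

```bash
python3 - <<'E'
from h import *
o=status.get_obs(); print(o["tool_pos"],o["contact_force"],o["torque"])
f=cams.grab_frame("wrist"); save(f,"w2.png")
g=f["frame"]; cv2.imwrite("pics/c4.png",cv2.resize(g[60:300,200:480],None,fx=2.5,fy=2.5,interpolation=2)[:,:,::-1])
f=cams.grab_frame("scene")
for x in(-.0125,.0125):
  for y in(-.008,.008): print(x,y,np.round(proj(f,[.57+x,-.174+y,.0745]),1))
for q in[(-.022,-.1),(-.022,-.15),(.016,-.125)]: print(q,np.round(proj(f,[.5752+q[0]+.015*q[1],-.049+q[1],.078]),1))
E
```

```text
[ 0.5700276  -0.17400648  0.07378014] [ 0.6437464   0.4944415  -0.20035588] [-0.00692353 -0.00645703  0.03407428]
-0.0125 -0.008 [257.6 171.7]
-0.0125 0.008 [263.1 173.5]
0.0125 -0.008 [253.2 178.4]
0.0125 0.008 [258.7 180.2]
(-0.022, -0.1) [269.8 172.9]
(-0.022, -0.15) [252.8 167.3]
(0.016, -0.125) [254.6 180.3]
```

View pics/c4.png

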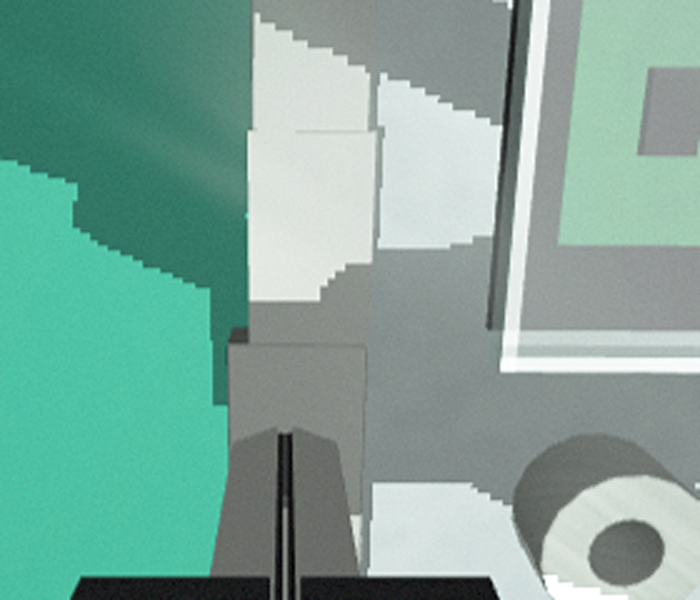

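The fingertips (crop columns 232–340) are squarely over the end block (228–365), with the block's inner edge at row 130–345. They just aren't touching yet, so I'll keep lowering.

move_arm:
  grip: [1,1,1,1,1]
  linear:
    - [0,0,0.0005]
    - [0,0,0.001]
    - [0,0,0.0015]
    - [0,0,0.0015]
    - [0,0,0.0015]
  spin: [0,0,0,0,0]

```text
clock: 5.8
tool_pos: [0.57, -0.174, 0.0723]
tool_rot: [180.0, 0.0, 90.0]
contact_force: [-0.5, 0.3, 1.0]
grip_width: 0.0004
```

move_arm:
  grip: [1,1,1,1,1]
  linear:
    - [0,0,0.0005]
    - [0,0,0.001]
    - [0,0,0.0015]
    - [0,0,0.0015]
    - [0,0,0.0015]
  spin: [0,0,0,0,0]

```text
clock: 6.3
tool_pos: [0.57, -0.174, 0.0708]
tool_rot: [180.0, 0.0, 90.0]
contact_force: [0.3, -0.3, -0.8]
grip_width: 0.0008
```

move_arm:
  grip: [1,1,1,1,1]
  linear:
    - [0,0,0.0005]
    - [0,0,0.001]
    - [0,0,0.0015]
    - [0,0,0.002]
    - [0,0,0.002]
  spin: [0,0,0,0,0]

```text
clock: 6.8
tool_pos: [0.57, -0.174, 0.0687]
tool_rot: [-180.0, -0.0, 90.0]
contact_force: [-0.4, -0.1, 0.4]
grip_width: 0.0005
```

```bash
python3 - <<'E'
from h import *
o=status.get_obs(); print(o["tool_pos"],o["contact_force"],o["torque"],o["joint_torque"])
out=[]
for c,(a,b,d,e) in {"scene":(130,210,215,311),"side":(200,280,335,431)}.items():
    f=cams.grab_frame(c); out.append(cv2.resize(f["frame"][a:b,d:e],(400,333),interpolation=2))
cv2.imwrite("pics/c5.png",np.hstack(out)[:,:,::-1])
E
```

```text
[ 0.5699587  -0.17398842  0.06869911] [-0.41843007 -0.05889821  0.44341283] [-0.02613266 -0.00264497  0.01234927] [-1.75036021e-04 -3.91104233e+01 -2.91438800e+01  6.25343411e-02
  3.73323052e-02  7.45949001e-05]
```

View pics/c5.png

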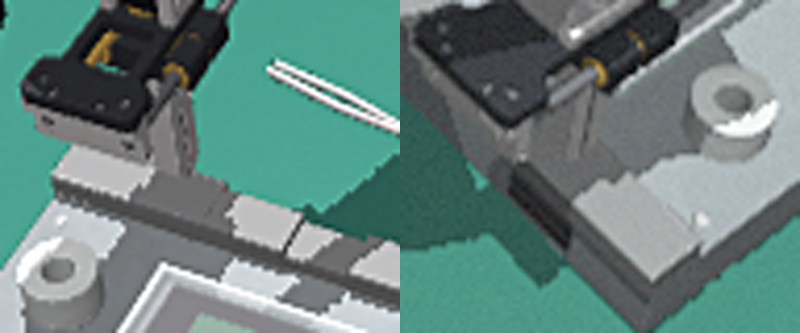

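Projecting the fingertips through both the wrist and scene cameras puts the visible tips about 25 mm behind the reported TCP. The fingertips are therefore probably still above the block, so I'll keep lowering 1 mm per row while watching the force.

move_arm:
  grip: [1,1,1,1,1]
  linear:
    - [0,0,0.001]
    - [0,0,0.002]
    - [0,0,0.003]
    - [0,0,0.004]
    - [0,0,0.004]
  spin: [0,0,0,0,0]

```text
clock: 7.4
tool_pos: [0.5699, -0.1739, 0.0645]
tool_rot: [-180.0, -0.0, 90.0]
contact_force: [-2.0, 0.7, 0.7]
grip_width: 0.0004
```

```bash
python3 - <<'E'
from h import *
print(r.grip_point_offset, status.get_obs()["contact_force"],status.get_obs()["tool_pos"])
E
```

```text
0.0188 [-2.01440468  0.72769881  0.69816379] [ 0.56989336 -0.17392599  0.0645242 ]
```

move_arm:
  grip: [1,1,1]
  linear:
    - [0,0,0.0005]
    - [0,0,0.001]
    - [0,0,0.001]
  spin: [0,0,0]

```text
clock: 7.7
tool_pos: [0.57, -0.174, 0.0637]
tool_rot: [-180.0, -0.0, 90.0]
contact_force: [0.9, -0.2, 0.3]
grip_width: 0.0008
```

```bash
python3 - <<'E'
from h import *
F=[]
for i in range(6):
    cams.grab_frame("wrist"); o=status.get_obs(); F.append(np.r_[o["contact_force"],o["torque"],o["tool_pos"]])
print(np.round(np.mean(F,0),4)); print(np.round(np.std(F,0),3))
E
```

```text
[ 0.021   0.0235 -0.0182  0.0018  0.0008 -0.0278  0.5701 -0.174   0.0638]
[0.449 0.209 0.421 0.018 0.03  0.034 0.    0.    0.   ]
```

No contact: the averaged force is 0, so the -2 N reading was noise. I'll carry on down and average.

move_arm:
  grip: [1,1,1,1,1]
  linear:
    - [0,0,0.001]
    - [0,0,0.002]
    - [0,0,0.003]
    - [0,0,0.004]
    - [0,0,0.004]
  spin: [0,0,0,0,0]

```text
clock: 8.5
tool_pos: [0.5699, -0.174, 0.0595]
tool_rot: [-180.0, -0.0, 90.0]
contact_force: [0.7, -0.2, -0.2]
grip_width: -0.0001
```

```bash
cat > avg.py <<'E'
from h import *
F=[]
for i in range(3):
    f=cams.grab_frame("wrist"); o=status.get_obs(); F.append(np.r_[o["contact_force"],o["torque"],o["tool_pos"]])
print(np.round(np.mean(F,0),4), o["clock"])
E
python3 avg.py; python3 - <<'E'
from h import *
a=cams.grab_frame("side")["frame"][190:280,330:440]; b=cams.grab_frame("wrist")["frame"][150:310,240:440]
cv2.imwrite("pics/c6.png",np.hstack([cv2.resize(a,(400,327),interpolation=2),cv2.resize(b,(400,327),interpolation=2)])[:,:,::-1])
E
```

```text
[ 0.0977  0.1339  0.6966 -0.0064 -0.0173  0.0101  0.57   -0.174   0.0597] 8.65
```

View pics/c6.png

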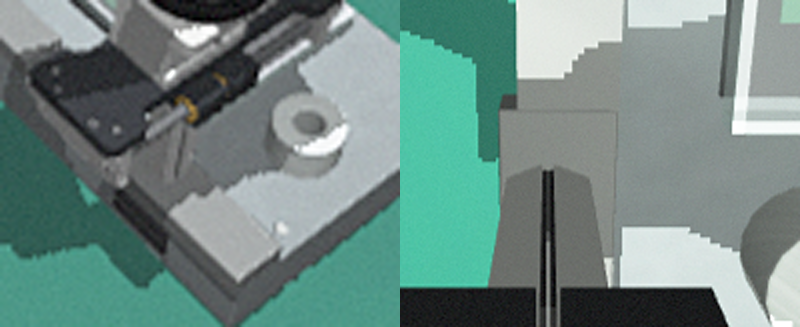

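The side view shows the fingers just above the block top (crop (175,180)), with the averaged Fz at 0.7 N. Contact looks imminent.

move_arm:
  grip: [1,1,1]
  linear:
    - [0,0,0.0005]
    - [0,0,0.001]
    - [0,0,0.001]
  spin: [0,0,0]

```text
clock: 9.05
tool_pos: [0.57, -0.174, 0.0587]
tool_rot: [-180.0, -0.0, 90.0]
contact_force: [-0.4, -0.6, -0.5]
grip_width: 0.0001
```

```bash
python3 avg.py
```

```text
[-0.0528  0.1303  0.3588 -0.0128  0.0082  0.0015  0.57   -0.174   0.0588] 9.2
```

move_arm:
  grip: [1,1,1]
  linear:
    - [0,0,0.0005]
    - [0,0,0.001]
    - [0,0,0.001]
  spin: [0,0,0]

```text
clock: 9.5
tool_pos: [0.57, -0.174, 0.0577]
tool_rot: [-180.0, -0.0, 90.0]
contact_force: [-0.1, 0.2, 0.2]
grip_width: 0.0003
```

```bash
python3 avg.py
```

```text
[-0.6249 -0.1492  0.0029  0.0121  0.0117 -0.0171  0.57   -0.174   0.0578] 9.65
```

move_arm:
  grip: [1,1,1,1]
  linear:
    - [0,0,0.001]
    - [0,0,0.002]
    - [0,0,0.002]
    - [0,0,0.002]
  spin: [0,0,0,0]

```text
clock: 10.05
tool_pos: [0.57, -0.174, 0.0557]
tool_rot: [-180.0, -0.0, 90.0]
contact_force: [0.2, -0.4, 0.4]
grip_width: 0.0004
```

```bash
python3 avg.py
```

```text
[-4.330e-02  2.679e-01 -1.383e-01  5.000e-04  3.800e-03  1.220e-02
  5.700e-01 -1.740e-01  5.580e-02] 10.2
```

move_arm:
  grip: [1,1,1,1]
  linear:
    - [0,0,0.001]
    - [0,0,0.002]
    - [0,0,0.002]
    - [0,0,0.002]
  spin: [0,0,0,0]

```text
clock: 10.6
tool_pos: [0.57, -0.174, 0.0537]
tool_rot: [-180.0, -0.0, 90.0]
contact_force: [0.3, -0.5, 0.2]
grip_width: 0.0004
```

```bash
python3 avg.py
```

```text
[ 0.3902 -0.079  -0.1172  0.0097  0.0026 -0.0225  0.57   -0.174   0.0538] 10.75
```

move_arm:
  grip: [1,1,1,1]
  linear:
    - [0,0,0.001]
    - [0,0,0.002]
    - [0,0,0.002]
    - [0,0,0.002]
  spin: [0,0,0,0]

```text
clock: 11.15
tool_pos: [0.5702, -0.1741, 0.0524]
tool_rot: [180.0, 0.0, 90.0]
contact_force: [-1.8, 0.8, 4.3]
grip_width: 0.0004
```

```bash
python3 avg.py
```

```text
[-1.8474e+00  5.2630e-01  4.5174e+00  1.0550e-01  2.5210e-01 -3.4000e-03
  5.7020e-01 -1.7410e-01  5.2400e-02] 11.3
```

move_arm:
  grip: [1,1,1,1]
  linear:
    - [0,0,0.001]
    - [0,0,0.0015]
    - [0,0,0.0015]
    - [0,0,0.0015]
  spin: [0,0,0,0]

```text
clock: 11.7
tool_pos: [0.5702, -0.1741, 0.0524]
tool_rot: [179.9, 0.0, 90.0]
contact_force: [-4.2, 1.2, 10.1]
grip_width: 0.0005
```

```bash
python3 avg.py
```

```text
[-3.9486  1.2758 10.0157  0.2682  0.764   0.0518  0.5702 -0.1741  0.0524] 11.85
```

Contact on the right end block is confirmed: Fz is 10 N and the moments fit a load at the fingertip. The commanded z at touch is about 0.053. I'll ease to about 2.5 N and slide inwards onto the lip.

move_arm:
  grip: [1,1,1,1,1]
  linear:
    - [0,0,-0.0015]
    - [0.012,0,-0.0015]
    - [0.024,0,-0.0015]
    - [0.036,0,-0.0015]
    - [0.046,0,-0.0015]
  spin: [0,0,0,0,0]

```text
clock: 12.35
tool_pos: [0.5703, -0.1271, 0.0521]
tool_rot: [180.0, 0.0, 90.0]
contact_force: [1.0, -3.9, 4.4]
grip_width: -0.0002
```

```bash
python3 avg.py
```

```text
[-0.1403  0.9145  5.5247  0.1835 -0.0272 -0.0069  0.5703 -0.1254  0.0521] 12.5
```

move_arm:
  grip: [1,1,1,1]
  linear:
    - [0.005,0,0]
    - [0.01,0,0]
    - [0.012,0,0]
    - [0.012,0,0]
  spin: [0,0,0,0]

```text
clock: 12.9
tool_pos: [0.5702, -0.1158, 0.0521]
tool_rot: [180.0, 0.0, 90.0]
contact_force: [0.3, -2.1, 5.0]
grip_width: 0.0006
```

```bash
python3 avg.py
```

```text
[ 0.2102 -2.9912  5.0503 -0.4954 -0.0379 -0.0277  0.5702 -0.1157  0.0521] 13.05
```

The finger is now on the lip, clear of the end block, with Fz at 5 N. I'll slide on to the notch, where the force should drop to zero.

move_arm:
  grip: [1,1,1,1,1]
  linear:
    - [0.01,0,0]
    - [0.018,0,0]
    - [0.024,0,0]
    - [0.028,0,0]
    - [0.028,0,0]
  spin: [0,0,0,0,0]

```text
clock: 13.55
tool_pos: [0.57, -0.087, 0.0517]
tool_rot: [-180.0, -0.1, 90.0]
contact_force: [0.7, -1.3, 5.2]
grip_width: 0.0002
```

```bash
python3 avg.py
```

```text
[ 0.2921 -0.6546  5.1849 -0.1244 -0.0765 -0.0197  0.57   -0.0871  0.0517] 13.7
```

move_arm:
  grip: [1,1,1,1,1]
  linear:
    - [0.004,0,0]
    - [0.008,0,0]
    - [0.012,0,0]
    - [0.016,0,0]
    - [0.017,0,0]
  spin: [0,0,0,0,0]

```text
clock: 14.2
tool_pos: [0.5696, -0.0701, 0.0512]
tool_rot: [-179.9, -0.0, 90.0]
contact_force: [-1.0, -0.1, 0.1]
grip_width: 0.0007
```

```bash
python3 avg.py; python3 - <<'E'
from h import *
f=cams.grab_frame("wrist"); cv2.imwrite("pics/c7.png",cv2.resize(f["frame"][100:300,200:480],None,fx=2.5,fy=2.5,interpolation=2)[:,:,::-1])
E
```

```text
[ 0.0783 -0.6239 -0.0444  0.0082  0.0476  0.011   0.5698 -0.0706  0.0515] 14.35
```

View pics/c7.png

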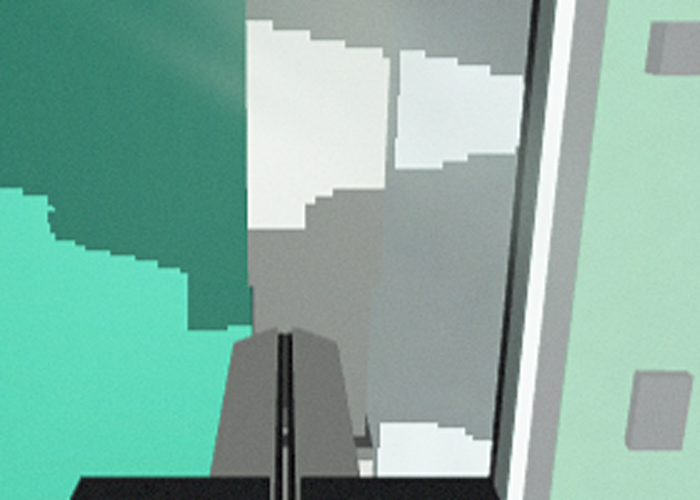

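The force is zero, so the tip is over the notch. The picture shows notch walls at about (370,435) and (250,290), on either side of the finger. The lid is well clear at column 500 and beyond. Press.

move_arm:
  grip: [1,1,1,1,1]
  linear:
    - [0,0,0.003]
    - [0,0,0.005]
    - [0,0,0.007]
    - [0,0,0.009]
    - [0,0,0.009]
  spin: [0,0,0,0,0]

```text
clock: 14.9
tool_pos: [0.57, -0.0712, 0.0442]
tool_rot: [180.0, 0.0, 90.0]
contact_force: [-2.3, -0.7, 5.9]
grip_width: 0.0007
```

```bash
python3 avg.py
```

```text
[-2.6602e+00  3.3690e-01  5.4491e+00  5.9400e-02  4.8220e-01 -1.2000e-03
  5.7000e-01 -7.1200e-02  4.4100e-02] 15.05
```

move_arm:
  grip: [1,1,1,1,1]
  linear:
    - [0,0,0.002]
    - [0,0,0.004]
    - [0,0,0.006]
    - [0,0,0.008]
    - [0,0,0.008]
  spin: [0,0,0,0,0]

```text
clock: 15.55
tool_pos: [0.57, -0.0712, 0.0369]
tool_rot: [180.0, 0.0, 90.0]
contact_force: [-3.5, 0.8, 8.3]
grip_width: 0.0005
```

```bash
python3 avg.py
```

```text
[-4.0737e+00  8.0660e-01  8.6897e+00  1.3760e-01  7.4980e-01 -8.0000e-03
  5.7000e-01 -7.1200e-02  3.7000e-02] 15.7
```

move_arm:
  grip: [1,1,1,1,1]
  linear:
    - [0,0,0.001]
    - [0,0,0.002]
    - [0,0,0.003]
    - [0,0,0.003]
    - [0,0,0.003]
  spin: [0,0,0,0,0]

```text
clock: 16.2
tool_pos: [0.5701, -0.0712, 0.0368]
tool_rot: [179.9, 0.0, 90.0]
contact_force: [-8.3, 0.9, 19.2]
grip_width: 0.0007
```

```bash
python3 avg.py
```

```text
[-8.50790e+00  7.48700e-01  1.86766e+01  2.78500e-01  1.67320e+00
 -1.66000e-02  5.70100e-01 -7.12000e-02  3.68000e-02] 16.35
```

That's a hard stop: z is unchanged while the force doubled to 19 N. Back away straight up, then toward the robot.

move_arm:
  grip: [1,1,1,1,1]
  linear:
    - [0,0,-0.005]
    - [0,0,-0.02]
    - [0,0,-0.05]
    - [0,-0.01,-0.09]
    - [0,-0.04,-0.13]
  spin: [0,0,0,0,0]

```text
clock: 16.85
tool_pos: [0.5305, -0.0711, 0.1624]
tool_rot: [-180.0, -0.0, 90.0]
contact_force: [0.6, -0.3, 0.8]
grip_width: 0.0007
```

move_arm:
  grip: [1,1,1,1,1]
  linear:
    - [0,-0.03,-0.01]
    - [0,-0.06,-0.02]
    - [0,-0.08,-0.03]
    - [0,-0.08,-0.03]
    - [0,-0.08,-0.03]
  spin: [0,0,0,0,0]

```text
clock: 17.35
tool_pos: [0.4505, -0.0711, 0.1922]
tool_rot: [179.9, 0.0, 90.0]
contact_force: [0.9, 0.2, -0.3]
grip_width: 0.0005
```

```bash
python3 avg.py; python3 - <<'E'
from h import *
f=cams.grab_frame("side"); cv2.imwrite("pics/c8.png",cv2.resize(f["frame"][110:290,240:480],None,fx=3,fy=3,interpolation=2)[:,:,::-1])
E
```

```text
[-0.2271 -0.7189  0.0029 -0.0212  0.0143 -0.0321  0.4505 -0.071   0.1911] 17.5
```

View pics/c8.png

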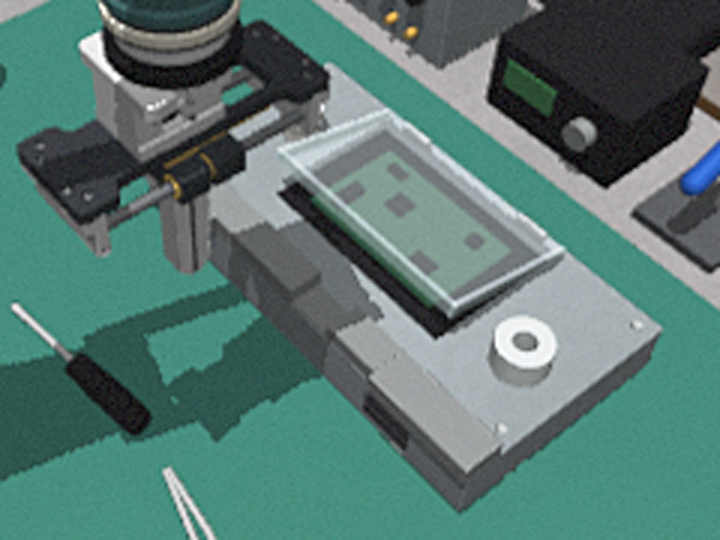

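The lid stands open (raised front edge from about (285,155) to (455,310)), the arm is clear of everything, and the spool, screwdriver and tweezers look unmoved. Handing in.

```bash
python3 -c "
from cell import r; print(r.close_job())"
```

```text
the job is handed in; nothing more can be done
None
```

The lid is up and staying up, and I handed the job in after about 17.5 s of robot time; no verdict came back.

- **What I did:** With the gripper shut, I touched the top of the right end block and slid inwards along the lip at about 5 N. The force dropped to zero at y ≈ -0.071, which is where the pictures had put the notch. I pressed the key there until it stopped dead: the height held at 36.8 mm while the force rose from 9 to 19 N. Then I backed off upwards and toward the robot.
- **Last checks:** The final side picture shows the lid raised and the arm clear. The spool, screwdriver and tweezers look unmoved. The averaged force on the tool was near zero, at most 0.7 N on any axis, which is noise level. The jar, bottle, meter and board were outside that crop or hidden, so I didn't check them.
- **What disagreed:** First contact came with the reported TCP at about 52 mm, not the expected 78 mm. The fingertips therefore sit about 25 mm behind the reported TCP. I found this by lowering slowly, and it did no harm.
- **Not measured:** I had no direct reading of the key's travel or the lid's angle. I judge the key fully down from the hard stop and the lid open from the picture.

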